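# Load a module under the spring flap of a test jig

### The job

Load the blue module into the test jig: with one fingertip press the red bar down and keep it down so that the spring flap stays open, and with the other fingertip push the module along the track under the flap until it rests against the white end stop. Then let go of the bar so that the flap springs down onto the module and clamps it. Only push the module, do not pinch or lift it, and leave everything else on the bench where it is.

Things in the scene. Friction and masses are not known exactly. Their poses are not given: they have to be found in the camera images.
- jig: Fixed test jig. Origin on the bench, below the centre of a module that is fully home; +x is the push direction (roughly away from the robot), +y left of it, z up. Dark steel base plate 10 mm thick spans x -205 to +50, y -110 to +40 mm. A read-out head with two lamps stands at (25, -75), 27 mm high.
- track_mouth (a point): Jig point (-87, 0, 10) mm, on the base plate: where the track begins. It runs along the jig's y = 0 between two white guides 12 mm high: about 56 mm apart here, narrowing to 40 mm apart from x -55 on to the end stop.
- end_stop (a point): Jig point (30, 0, 30) mm, on the face of the white end stop, 36 mm above the bench at its top. A module that is home touches it with its front; its rear face is then at jig x = -30 and sticks out 18 mm from under the flap, whose roof and foot cover x -12 to +22.
- flap (a joint): Angle (rad) of the spring-closed yellow flap; hinge line parallel to the jig's x at y = 32, z = 30 mm. 0 = closed (foot 41 mm above the bench: a module jams against it), about 0.24 = foot resting on a module, above 0.30 = clear of it, 0.62 = hard stop. Pressing the red bar down opens it, with about 4 N at first and 8 N wide open; released, it springs shut.
- bar_near_end (a point): Centre of the robot-side end of the red press bar (part of the flap), round, 12 mm thick, 225 mm long, parallel to the jig's x from x -203 to +22 mm. Flap closed: bar at jig y = 66, its top 47 mm above the bench; joint 0.5: y = 67, top 29 mm. A fingertip can slide along it while pressing. Site axes turn with the flap.
- foot (a point): Middle of the underside of the flap's black rubber foot, a 12 mm round bar 34 mm long along the jig's x, which presses on the module's top.
- module_center (a point): Centre (half-way up) of the loose blue module, 60 mm (its x, along the track) x 36 mm x 40 mm high, about 110 g, white field on top. It starts standing on the base plate at the mouth of the track, clear of the flap and nearly aligned with the jig, its top 50 mm above the bench.
- module: The same blue module; origin at the centre of its underside.
- grey_module: Loose grey module of the same size with a red field, standing on the right side of the jig's base plate; leave it. Origin: centre of its underside.
- screwdriver: Yellow-handled screwdriver, 170 mm long, lying on the bench to the left of the jig; leave it. x axis along it.
- solder_spool: Solder spool standing on end, 54 mm in diameter, 42 mm high; leave it. Origin: centre of its underside.
- flux_bottle: Small amber bottle, 44 mm in diameter, 85 mm high; leave it. Origin: centre of its underside.
- cutters: Side cutters with orange handles, about 145 mm long, 11 mm high, lying on the bench; leave them. Origin on the bench near the middle.
- multimeter: Yellow and black multimeter lying face up, 170 x 82 x 36 mm; leave it. Origin: centre of its underside.
- parts_tray: Green divided parts tray, 120 x 90 x 28 mm; leave it. Origin: centre of its underside.

How it is judged:
By the outcome, as a careful person would: the job done as asked, in the order asked, and still so for the second after the job is handed in, with the robot touching nothing.
It also fails if it takes over 40 s, if anything falls off the work surface, if the arm or the gripper's body presses on something with over 40 N, if the wrist force passes 120 N, or if a joint passes its speed limit or range.

### The arm

A 6-joint arm with a two-finger parallel gripper is mounted at the origin on the work surface. World frame = base frame: x ahead of the robot, y to its left, z up, the work surface at z = 0. Lengths are in m, angles in rad, forces in N, time in s.
With the tool pointing down it reaches from about 0.275 to 0.975 m from the base axis. Payload 8.4 kg.
Tool frame: the origin (TCP) lies midway between the tips of the shut fingers; the grasp point (between the pads) lies 19 mm behind it; z points along the fingers, y is the line along which they close (so a half turn about z gives the same grasp; the last joint's range is limited). The gripper opens to 92 mm and grips with 3 to 60 N. Pads are 20 mm wide; open, the fingers measure 128 mm over their backs; the gripper's body (75 mm by 189 mm) begins 69 mm behind the grasp point.
Start: joints at [-1.123, 0.353, 1.633, -0, 1.155, -0.002], TCP at [0.272, -0.563, 0.215] pointing down, gripper open.
Joint ranges: [-2.63, 2.63], [-0.92, 2.1], [0.06, 2.66], [-1.3, 4.44], [0, 2.69], [-3.02, 3.02]. Speed limits (rad/s): [2.22, 2.22, 2.79, 3.14, 3.14, 3.14].

### API

Orientations are given as a unit quaternion [x, y, z, w].
In Python, from cell import arm gives the robot as it stands. The module is installed in compiled form; this text tells all that it offers.
- The arm moves only by the tool step_arm, never from a script. Its argument "rows" is a list of rows, each a list of 3 entries, a list of its own where there are three numbers: the turn, a rotation vector about the world's x, y, z in rad, then the shift along the world's x, y, z in cm, then the opening, from -1 (shut) to 1 (fully open), so that 0 is half open. In form: [[[ax, ay, az], [dx, dy, dz], hand], ...]. A call has 1 to 12 rows; each row is the pose to reach, as a shift and turn from the pose commanded when the call began; what a row does not reach only later rows make up. A row lasts 1/10 s, in which the tool goes at most 50 mm and 8.59 degrees, less where a joint would pass 70% of its speed; a pose out of reach is approached as far as the arm can. A call with a gripper value outside its range is refused whole. The fingers move at their own pace and stop on an object; "newtons" is the grip in N (left out, the last holds). Time passes only in rows, so rows that repeat a pose let the fingers close. It gives the time, the measured TCP pose, the force, the opening and the grip force at its end, in the units of the state.
- arm.read_state(): the state, without advancing time (a new reading comes with each control period).
- arm.read_camera(name): name is "side" or "top"; returns the picture (400x640x3 uint8, red, green, blue); there is no depth.
- arm.calibration(name): a dict with "fx", "fy", "cx", "cy" (pixels), "world_to_cam" (4x4, takes a point from world to camera coordinates). Camera axes: x right, y up, looking along -z (the intrinsics and any distortion apply to the point x, -y, -z); pixel columns grow to the right and rows downward; lengths in m; the calibration is good to about 2 mm. A picture is of the moment at which its call begins. calibration takes no time and is no camera call.
- arm.sign_off(): hands the job in; it is judged then, once.
The state is a dict: "time_s": time; "joint_pos": joint angles; "qvel": joint speeds; "effort": joint torques, N m; "eef_pos": TCP position; "eef_rot": TCP orientation; "wrist_force": force on the tool from outside, world axes, zero at the start; "wrist_torque": the same for the moment, N m; "width": finger opening in m; "gripper_force": force on a finger pad.
Only numpy, scipy, OpenCV 4.12 (cv2) and the standard library are available. Lean on these libraries where they do the work, as an engineer would, in place of code of your own. Each camera call takes 0.05 s, during which the arm holds its last target. There are 200 camera calls.

## Working session

There is one attempt and no reset: what is moved stays moved. The work goes in short steps, Python scripts to look and compute and a tool call to move; the robot and the scene stay as the last step left them, time stands still between calls to the robot, and variables do not carry over. Pictures are saved under pics/ and viewed, at most 12 in all, crops included, and the job is handed in when it is done.

Besides the shell and the picture viewer there is one more tool, called after ">>>" in YAML: its name, and indented under it one key for each argument. step_arm: Moves the arm, as the interface text tells. Its arguments: {"type":"object","properties":{"rows":{"type":"array"},"newtons":{"type":"number"}},"required":["rows"]}

```bash
mkdir -p pics; python3 - <<'E'
from cell import arm
import cv2
for n in("top","side"):
    cv2.imwrite(f"pics/{n}0.png",arm.read_camera(n)[:,:,::-1]); c=arm.calibration(n); print(n,c)
s=arm.read_state(); print(s["eef_pos"],s["eef_rot"],s["width"],s["time_s"])
E
```

```text
top {'fx': 367.16034533532684, 'fy': 367.16034533532684, 'cx': 312.40453191339105, 'cy': 203.07819836411696, 'world_to_cam': array([[-0.02096535, -0.99969706, -0.01289367,  0.04689194],
       [ 0.99472951, -0.02215238,  0.10011229, -0.52763767],
       [-0.10036759, -0.01072682,  0.9948926 , -1.0927061 ],
       [ 0.        ,  0.        ,  0.        ,  1.        ]])}
side {'fx': 467.43290917011035, 'fy': 467.43290917011035, 'cx': 331.6345795431543, 'cy': 200.73981645376867, 'world_to_cam': array([[-0.80975929, -0.58674583, -0.00438399,  0.4531026 ],
       [ 0.32479845, -0.45444695,  0.82944797, -0.22494223],
       [-0.48866743,  0.67022929,  0.55856677, -0.96312623],
       [ 0.        ,  0.        ,  0.        ,  1.        ]])}
[ 0.27154376 -0.56242876  0.21394377] [ 9.74813921e-01  2.23018893e-01 -1.43319901e-04 -6.10992639e-04] 0.09160403105794242 0.1
```

View pics/top0.png

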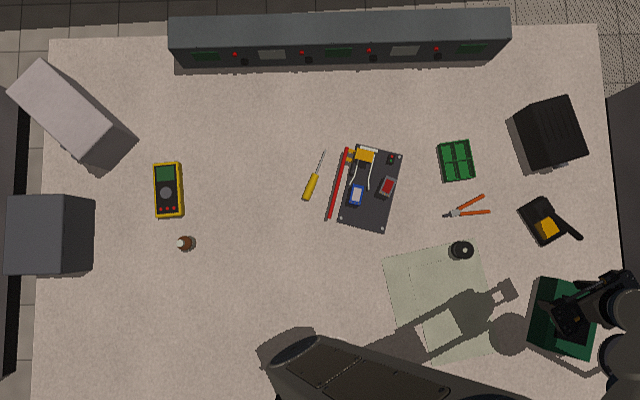

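View pics/side0.png

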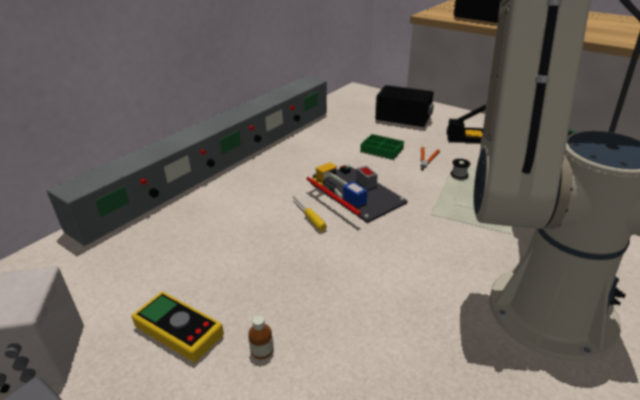

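The top view shows the jig around (365,190). The red bar runs from (347,150) to (329,218), the blue module is at (357,194), the yellow flap at (365,156) and the grey module at (387,187). The side view shows the jig at about (355,190), with the screwdriver to its left. Next I'll measure these by colour masks.

```bash
cat > h.py <<'E'
import numpy as np, cv2
from cell import arm
def ray(n,p,z):
    c=arm.calibration(n);T=c["world_to_cam"];R,t=T[:3,:3],T[:3,3]
    d=R.T@np.array([(p[0]-c["cx"])/c["fx"],-(p[1]-c["cy"])/c["fy"],-1.]);o=-R.T@t
    return o+d*(z-o[2])/d[2]
def proj(n,P):
    c=arm.calibration(n);T=c["world_to_cam"];q=T[:3,:3]@np.array(P)+T[:3,3]
    return np.array([c["cx"]-c["fx"]*q[0]/q[2],c["cy"]+c["fy"]*q[1]/q[2]])
def blobs(img,lo,hi,box,amin=8):
    h=cv2.cvtColor(img,cv2.COLOR_RGB2HSV);m=cv2.inRange(h,lo,hi)
    k=np.zeros_like(m);x0,y0,x1,y1=box;k[y0:y1,x0:x1]=1;m=m*k
    cs,_=cv2.findContours(m,cv2.RETR_EXTERNAL,cv2.CHAIN_APPROX_NONE)
    out=[]
    for c in cs:
        f=np.zeros_like(m);cv2.drawContours(f,[c],-1,255,-1);f&=m if False else f
        ys,xs=np.nonzero(f)
        if len(xs)>=amin: out.append((len(xs),np.array([xs.mean(),ys.mean()]),cv2.minAreaRect(c),np.c_[xs,ys]))
    return sorted(out,key=lambda a:-a[0])
E
python3 - <<'E'
from h import *
im=cv2.imread("pics/top0.png")[:,:,::-1].copy()
B=(318,135,412,240)
np.set_printoptions(precision=4,suppress=True)
for nm,lo,hi,z in(("red",(0,140,90),(8,255,255),.041),("blue",(105,110,50),(130,255,255),.05),("yellow",(18,120,90),(32,255,255),.06),("dark",(100,20,30),(150,110,90),.01)):
    for a,c,r,_ in blobs(im,lo,hi,B)[:3]:
        print(nm,a,c,[[*np.round(v,1)] for v in r[:2]],r[2],ray("top",c,z)[:2], [ray("top",p,z)[:2]*1e3//1 for p in cv2.boxPoints(r)])
cv2.imwrite("pics/c.png",cv2.resize(im[135:240,310:412,::-1],None,fx=5.5,fy=5.5,interpolation=cv2.INTER_CUBIC))
E
```

```text
red 260 [337.6231 182.3192] [[np.float64(337.6), np.float64(182.4)], [np.float64(3.6), np.float64(73.2)]] 14.281094551086426 [ 0.5885 -0.0423] [array([482.,  -7.]), array([698., -68.]), array([695., -78.]), array([480., -18.])]
red 99 [387.4747 185.8182] [[np.float64(387.4), np.float64(185.7)], [np.float64(7.6), np.float64(12.5)]] 26.56505012512207 [ 0.5744 -0.1922] [array([ 563., -173.]), array([ 597., -192.]), array([ 586., -212.]), array([ 552., -193.])]
blue 249 [355.988  194.2008] [[np.float64(356.0), np.float64(194.1)], [np.float64(12.3), np.float64(20.4)]] 12.994616508483887 [ 0.5499 -0.0955] [array([524., -70.]), array([584., -86.]), array([ 575., -122.]), array([ 515., -106.])]
yellow 227 [362.3921 154.3392] [[np.float64(360.2), np.float64(153.7)], [np.float64(25.5), np.float64(11.4)]] 14.03624439239502 [ 0.6684 -0.1175] [array([664., -70.]), array([697., -80.]), array([ 677., -153.]), array([ 643., -143.])]
yellow 22 [348.5 159. ] [[np.float64(348.5), np.float64(159.0)], [np.float64(5.4), np.float64(3.5)]] 18.43494987487793 [ 0.6552 -0.0756] [array([653., -67.]), array([662., -70.]), array([657., -85.]), array([647., -82.])]
dark 22 [352.7273 204.    ] [[np.float64(353.0), np.float64(204.0)], [np.float64(13.4), np.float64(4.5)]] 26.56505012512207 [ 0.5246 -0.0889] [array([528., -69.]), array([540., -75.]), array([ 520., -112.]), array([ 508., -105.])]
```

View pics/c.png

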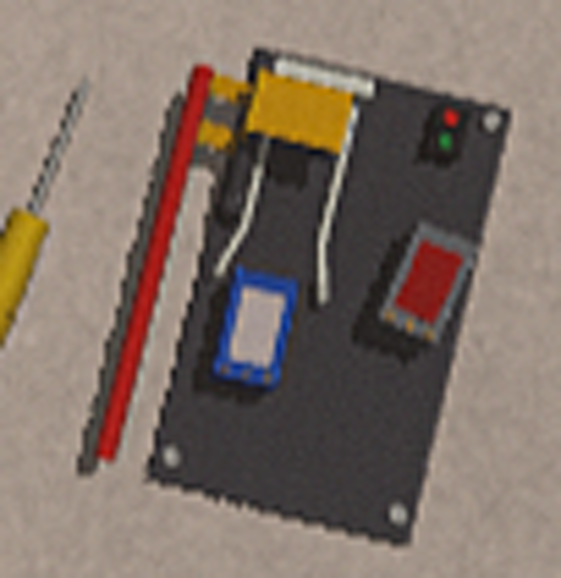

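The crop shows the plate corners at crop pixels (258,50), (510,108), (410,542) and (150,478), with the blue module's white field at (257,327). The bar measures 224 mm at z 41, which matches the stated 225. Next I'll cross-check the jig pose against the plate corners and the side view.

```bash
python3 - <<'E'
from h import *
np.set_printoptions(precision=1,suppress=True)
im=cv2.imread("pics/top0.png")[:,:,::-1].copy();si=cv2.imread("pics/side0.png")[:,:,::-1].copy()
W=[];J=[]
for c,j in(((258,50),(50,40)),((150,478),(-205,40)),((410,542),(-205,-110)),((510,108),(50,-110))):
    W.append(ray("top",((c[0]+.5)/5.5+309.5,(c[1]+.5)/5.5+134.5),.01)[:2]*1e3);J.append(j)
W+=[(481,-12.5),(696.5,-73)];J+=[(-203,66),(22,66)]
W=np.array(W);J=np.array(J,float)
def fit(W,J):
    a=W-W.mean(0);b=J-J.mean(0);th=np.arctan2((b[:,0]*a[:,1]-b[:,1]*a[:,0]).sum(),(a*b).sum())
    R=np.array([[np.cos(th),-np.sin(th)],[np.sin(th),np.cos(th)]]);return th,R,W.mean(0)-R@J.mean(0)
for s in (slice(0,6),slice(0,4),slice(4,6)):
    th,R,o=fit(W[s],J[s]);print("th %.4f"%th,o,((W-o)@R-J).round(1).tolist())
th,R,o=fit(W,J)
# white field of module
x=blobs(im,(0,0,130),(180,60,255),(350,184,365,204))
for b in x[:2]: print("white top",b[0],b[1],(ray("top",b[1],.05)[:2]*1e3-o)@R)
for nm,lo,hi,z in(("red",(0,150,60),(8,255,255),.041),("blue",(105,110,40),(130,255,255),.05),("white",(0,0,130),(180,70,255),.05)):
    bx=(300,160,360,220) if nm=="red" else (342,178,372,210) if nm=="blue" else (344,182,366,194)
    for b in blobs(si,lo,hi,bx)[:2]:
        ps=cv2.boxPoints(b[2]);l=[b[1]]
        if nm=="red": l+=[(ps[i]+ps[j])/2 for i,j in((0,1),(1,2),(2,3),(3,0))]
        print("side",nm,b[0],b[1],[((ray("side",p,z)[:2]*1e3-o)@R) for p in l])
print("pred side bar",proj("side",[*((o+R@[-203,66])/1e3),.041]),proj("side",[*((o+R@[22,66])/1e3),.041]))
cv2.imwrite("pics/s.png",cv2.resize(si[150:230,290:410,::-1],None,fx=6,fy=6,interpolation=cv2.INTER_CUBIC))
E
```

```text
th -0.2692 [ 658.2 -130.7] [[-2.0, -1.9], [0.5, -0.7], [1.4, 0.6], [-0.1, 1.4], [0.7, 0.8], [-0.5, -0.2]]
th -0.2675 [ 658.1 -130.7] [[-1.8, -2.0], [0.7, -0.3], [1.3, 1.0], [-0.2, 1.3], [0.9, 1.2], [-0.2, -0.2]]
th -0.2737 [ 658.  -130.8] [[-2.0, -1.6], [0.5, -1.5], [2.0, -0.2], [0.6, 1.7], [0.6, 0.0], [-0.6, 0.0]]
white top 107 [356.2 193.9] [-112.6    4.7]
side red 273 [334.9 196.6] [array([-107. ,   70.2]), array([18.7, 68.7]), array([-95.6,  60.2]), array([-207.4,   69.9]), array([-106.3,   78.4])]
side blue 349 [354.9 195.6] [array([-147.2,   34.9])]
side white 80 [355.1 187.5] [array([-117.4,    8.3])]
pred side bar [360.  212.2] [307.5 176.6]
```

View pics/s.png

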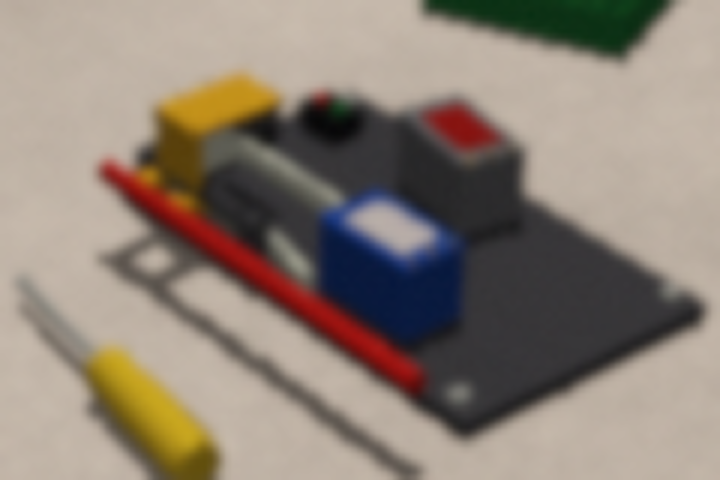

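>>> step_arm:
  rows:
    - [[0, 0, -0.12], [2, 4.5, 0], 0.09]
    - [[0, 0, -0.24], [4, 9, 0], 0.09]
    - [[0, 0, -0.36], [6, 13.5, 0], 0.09]
    - [[0, 0, -0.48], [8, 18, 0], 0.09]
    - [[0, 0, -0.6], [10, 22.5, 0], 0.09]
    - [[0, 0, -0.72], [12, 27, 0], 0.09]
    - [[0, 0, -0.72], [14, 31.5, 0], 0.09]
    - [[0, 0, -0.72], [16, 36, 0], 0.09]
    - [[0, 0, -0.72], [18, 40.5, 0], 0.09]
    - [[0, 0, -0.72], [20, 45, 0], 0.09]
    - [[0, 0, -0.72], [22, 49, 0], 0.09]
    - [[0, 0, -0.72], [23, 51, 0], 0.09]

```text
time_s: 1.3
eef_pos: [0.5027, -0.0498, 0.2145]
eef_rot: [0.991, -0.134, 0.0, -0.0]
wrist_force: [0.3, -0.2, -0.2]
width: 0.0502
gripper_force: 0.0
```

>>> step_arm:
  rows:
    - [[0, 0, 0], [0, 0, 0], 0.09]
    - [[0, 0, 0], [0, 0, 0], 0.09]
    - [[0, 0, 0], [0, 0, 0], 0.09]

```text
time_s: 1.6
eef_pos: [0.5011, -0.0538, 0.2144]
eef_rot: [0.991, -0.135, -0.0, 0.0]
wrist_force: [-1.2, 0.0, 0.5]
width: 0.05
gripper_force: 0.0
```

>>> step_arm:
  rows:
    - [[0, 0, 0], [0, 0.1, -4], 0.09]
    - [[0, 0, 0], [0, 0.1, -8], 0.09]
    - [[0, 0, 0], [0, 0.1, -12], 0.09]
    - [[0, 0, 0], [0, 0.1, -14.5], 0.09]
    - [[0, 0, 0], [0, 0.1, -14.5], 0.09]
    - [[0, 0, 0], [0, 0.1, -14.5], 0.09]

```text
time_s: 2.2
eef_pos: [0.5015, -0.0528, 0.07]
eef_rot: [0.991, -0.135, -0.0, 0.0]
wrist_force: [0.7, 0.8, -0.2]
width: 0.0501
gripper_force: 0.0
```

```bash
python3 - <<'E'
from h import *
t=arm.read_camera("top");s=arm.read_camera("side");S=arm.read_state();print(S["eef_pos"],S["wrist_force"])
a=cv2.resize(t[135:240,310:412,::-1],None,fx=4,fy=4,interpolation=cv2.INTER_CUBIC)
b=cv2.resize(s[140:240,300:400,::-1],None,fx=4,fy=4,interpolation=cv2.INTER_CUBIC)
o=np.zeros((420,808,3),np.uint8);o[:420,:408]=a;o[:400,408:]=b;cv2.imwrite("pics/d.png",o[:,:800])
E
```

```text
[ 0.50280095 -0.05250514  0.07115537] [ 1.07182333  0.73183981 -0.07524968]
```

View pics/d.png

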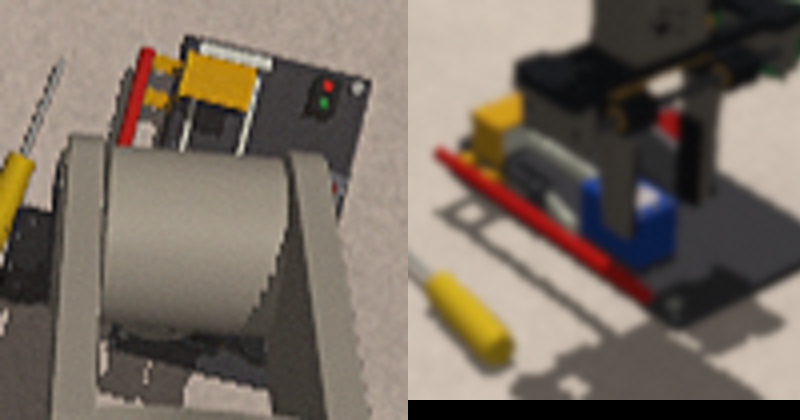

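The side view shows the left fingertip at about (352.6,198.8) and the right at about (373,191) in full-picture pixels. The bar and module are clear below them. I'll compare those with the predicted tip positions.

```bash
python3 - <<'E'
from h import *
p=arm.read_state()["eef_pos"];th=-.271;u=np.array([np.cos(th),np.sin(th),0]);v=np.array([-np.sin(th),np.cos(th),0])
O=np.array([.658,-.131,0])
print("tcp jig",(p-O)@u,(p-O)@v)
for d in(.025,.034,.043,-.025,-.034,-.043): print(d,[proj("side",p+d*v+e*u).round(1) for e in(-.01,0,.01)])
for x in(-.203,-.172,-.1,.022): print("bar",x,proj("side",O+x*u+.066*v+[0,0,.041]).round(1))
E
```

```text
tcp jig -0.1705475420097008 0.034084069056634136
0.025 [array([356.5, 197.5]), array([354. , 195.8]), array([351.4, 194.2])]
0.034 [array([353.8, 198.8]), array([351.3, 197.1]), array([348.7, 195.4])]
0.043 [array([351.1, 200. ]), array([348.6, 198.3]), array([346. , 196.6])]
-0.025 [array([371.1, 190.8]), array([368.5, 189.2]), array([365.9, 187.6])]
-0.034 [array([373.7, 189.7]), array([371.1, 188. ]), array([368.5, 186.5])]
-0.043 [array([376.2, 188.5]), array([373.6, 186.9]), array([371. , 185.3])]
bar -0.203 [360.  212.2]
bar -0.172 [352.  206.8]
bar -0.1 [334.5 194.9]
bar 0.022 [307.6 176.6]
```

>>> step_arm:
  rows:
    - [[0, 0, 0], [0, 0, -1], 0.09]
    - [[0, 0, 0], [0, 0, -2], 0.09]
    - [[0, 0, 0], [0, 0, -2.5], 0.09]
    - [[0, 0, 0], [0, 0, -3], 0.09]
    - [[0, 0, 0], [0, 0, -3.4], 0.09]
    - [[0, 0, 0], [0, 0, -3.8], 0.09]
    - [[0, 0, 0], [0, 0, -4.1], 0.09]
    - [[0, 0, 0], [0, 0, -4.1], 0.09]
    - [[0, 0, 0], [0, 0, -4.1], 0.09]

```text
time_s: 3.2
eef_pos: [0.5023, -0.0516, 0.0288]
eef_rot: [0.991, -0.135, 0.0, -0.0]
wrist_force: [-1.5, 2.4, 6.8]
width: 0.05
gripper_force: 3.0
```

```bash
python3 - <<'E'
from h import *
t=arm.read_camera("top");s=arm.read_camera("side");S=arm.read_state();print(S["eef_pos"],S["wrist_force"],S["wrist_torque"])
a=cv2.resize(t[135:240,310:412,::-1],None,fx=4,fy=4,interpolation=cv2.INTER_CUBIC)
b=cv2.resize(s[140:240,300:400,::-1],None,fx=4,fy=4,interpolation=cv2.INTER_CUBIC)
o=np.zeros((420,808,3),np.uint8);o[:420,:408]=a;o[:400,408:]=b;cv2.imwrite("pics/e.png",o[:,:800])
E
```

```text
[ 0.50229388 -0.05155195  0.0288172 ] [-0.2315135   1.5882267   6.94009202] [0.60086357 0.06756332 0.00440572]
```

View pics/e.png

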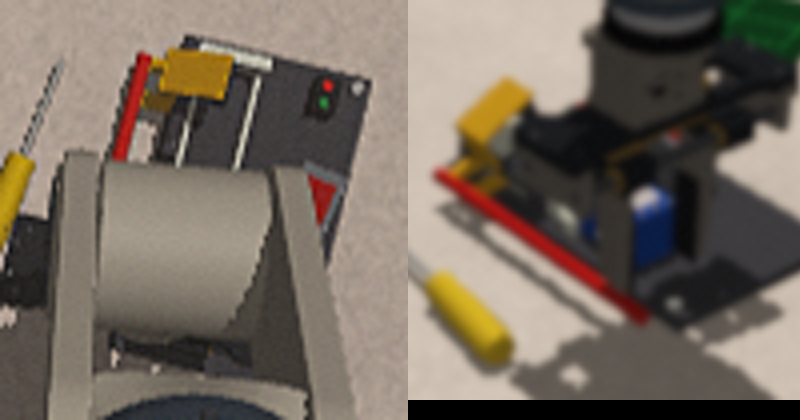

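The flap is open at about 0.5 rad, pressing takes 7 N, and the right finger stands behind the module. Next is the push.

>>> step_arm:
  rows:
    - [[0, 0, 0], [0.5, 0.0, 0], 0.09]
    - [[0, 0, 0], [1.01, -0.08, 0], 0.09]
    - [[0, 0, 0], [1.4, -0.18, 0], 0.09]
    - [[0, 0, 0], [1.78, -0.29, 0], 0.09]
    - [[0, 0, 0], [2.17, -0.4, 0], 0.09]
    - [[0, 0, 0], [2.55, -0.51, 0], 0.09]
    - [[0, 0, 0], [2.94, -0.61, 0], 0.09]
    - [[0, 0, 0], [3.32, -0.72, 0], 0.09]
    - [[0, 0, 0], [3.71, -0.83, 0], 0.09]
    - [[0, 0, 0], [4.1, -0.93, 0], 0.09]
    - [[0, 0, 0], [4.48, -1.04, 0], 0.09]
    - [[0, 0, 0], [4.87, -1.15, 0], 0.09]

```text
time_s: 4.5
eef_pos: [0.5474, -0.0631, 0.0279]
eef_rot: [0.991, -0.134, -0.003, 0.0]
wrist_force: [-9.0, -1.0, 8.5]
width: 0.0502
gripper_force: 5.0
```

```bash
cat > look.py <<'E'
from h import *
import sys
t=arm.read_camera("top");s=arm.read_camera("side");S=arm.read_state();p=S["eef_pos"]-np.array([.658,-.131,0])
th=-.271;print("jig",p@[np.cos(th),np.sin(th),0],p@[-np.sin(th),np.cos(th),0],p[2],S["wrist_force"],S["wrist_torque"],S["time_s"])
a=cv2.resize(t[135:240,310:412,::-1],None,fx=4,fy=4,interpolation=cv2.INTER_CUBIC)
b=cv2.resize(s[140:240,300:400,::-1],None,fx=4,fy=4,interpolation=cv2.INTER_CUBIC)
o=np.zeros((420,808,3),np.uint8);o[:420,:408]=a;o[:400,408:]=b;cv2.imwrite(f"pics/{sys.argv[1]}.png",o[:,:800])
E
python3 look.py f
```

```text
jig -0.12391980740829167 0.03584939180222643 0.027996579420659386 [-5.96356926 -1.12219542  8.29182319] [0.05690224 1.1612643  0.13611793] 4.6
```

View pics/f.png

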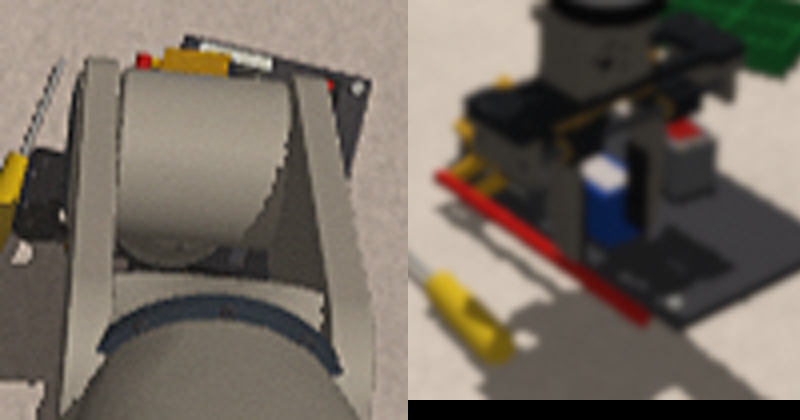

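The push force is about 6–9 N and includes the bar friction. The side view shows the module at about (600,190) in front of the right finger. I'll keep going gently and bring the fingers back to centre.

>>> step_arm:
  rows:
    - [[0, 0, 0], [0.25, -0.13, 0], 0.09]
    - [[0, 0, 0], [0.5, -0.25, 0], 0.09]
    - [[0, 0, 0], [0.75, -0.37, 0], 0.09]
    - [[0, 0, 0], [1.1, -0.49, 0], 0.09]

```text
time_s: 5.0
eef_pos: [0.5583, -0.068, 0.0279]
eef_rot: [0.991, -0.134, -0.003, 0.0]
wrist_force: [-9.6, -0.7, 9.4]
width: 0.0501
gripper_force: 5.2
```

>>> step_arm:
  rows:
    - [[0, 0, 0], [0.35, -0.1, 0], 0.09]
    - [[0, 0, 0], [0.7, -0.19, 0], 0.09]
    - [[0, 0, 0], [1.05, -0.29, 0], 0.09]

```text
time_s: 5.3
eef_pos: [0.5682, -0.0711, 0.0278]
eef_rot: [0.991, -0.134, -0.004, 0.0]
wrist_force: [-11.6, -3.0, 11.1]
width: 0.0497
gripper_force: 5.9
```

```bash
python3 look.py g
```

```text
jig -0.10180689970639306 0.03367416868104688 0.027809936815404845 [-8.74812437 -3.13539335  8.81874303] [-0.21531925  1.59659222  0.23575491] 5.4
```

View pics/g.png

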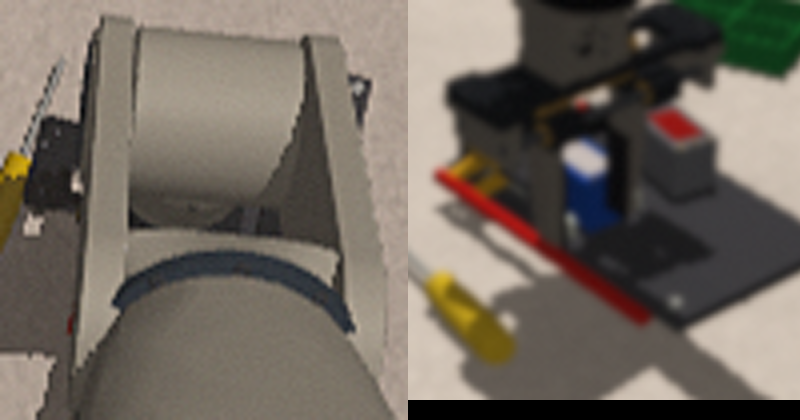

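The module is following along the track. The wrist torque suggests that most of the resistance is friction on the bar. I'll continue.

>>> step_arm:
  rows:
    - [[0, 0, 0], [0.4, -0.1, 0], 0.09]
    - [[0, 0, 0], [0.8, -0.21, 0], 0.09]
    - [[0, 0, 0], [1.2, -0.32, 0], 0.09]
    - [[0, 0, 0], [1.6, -0.43, 0], 0.09]
    - [[0, 0, 0], [2.0, -0.54, 0], 0.09]
    - [[0, 0, 0], [2.4, -0.65, 0], 0.09]
    - [[0, 0, 0], [2.8, -0.76, 0], 0.09]
    - [[0, 0, 0], [3.2, -0.87, 0], 0.09]
    - [[0, 0, 0], [3.6, -0.98, 0], 0.09]
    - [[0, 0, 0], [4.0, -1.09, 0], 0.09]
    - [[0, 0, 0], [4.4, -1.2, 0], 0.09]
    - [[0, 0, 0], [4.7, -1.29, 0], 0.09]

```text
time_s: 6.6
eef_pos: [0.6158, -0.0841, 0.0278]
eef_rot: [0.991, -0.134, -0.003, 0.0]
wrist_force: [-8.9, -1.1, 8.6]
width: 0.0503
gripper_force: 5.1
```

>>> step_arm:
  rows:
    - [[0, 0, 0], [0.2, -0.06, 0], 0.09]
    - [[0, 0, 0], [0.4, -0.11, 0], 0.09]

```text
time_s: 6.8
eef_pos: [0.6197, -0.0852, 0.0277]
eef_rot: [0.991, -0.134, -0.003, 0.0]
wrist_force: [-9.4, -1.8, 8.3]
width: 0.0499
gripper_force: 5.1
```

```bash
python3 look.py i
```

```text
jig -0.048746842469398144 0.03387642053057983 0.027808022434076075 [-8.3994867  -1.82762368  7.99187803] [-0.13952157  1.55720878  0.22047322] 6.9
```

View pics/i.png

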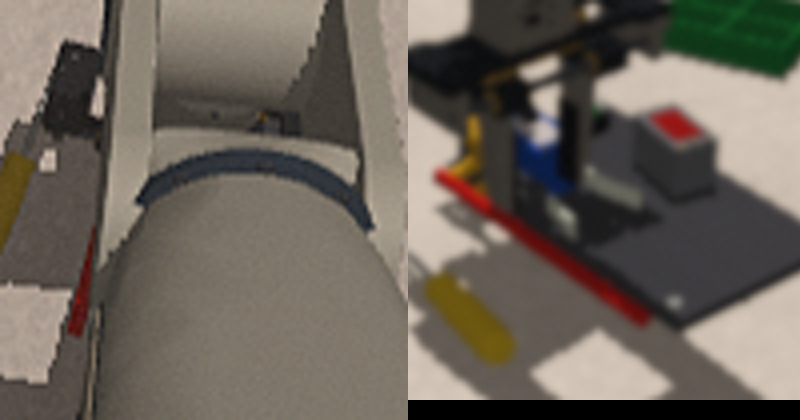

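The side view shows the module at about (545,150), moving under the raised flap. No end-stop contact yet, so I'll creep forward and watch the force.

>>> step_arm:
  rows:
    - [[0, 0, 0], [0.2, -0.06, 0], 0.09]
    - [[0, 0, 0], [0.4, -0.11, 0], 0.09]
    - [[0, 0, 0], [0.5, -0.14, 0], 0.09]

```text
time_s: 7.2
eef_pos: [0.6249, -0.0866, 0.0278]
eef_rot: [0.991, -0.134, -0.003, 0.0]
wrist_force: [-8.9, -1.7, 7.9]
width: 0.0499
gripper_force: 5.0
```

>>> step_arm:
  rows:
    - [[0, 0, 0], [0.15, -0.04, 0], 0.09]
    - [[0, 0, 0], [0.25, -0.07, 0], 0.09]

```text
time_s: 7.4
eef_pos: [0.6273, -0.0873, 0.0278]
eef_rot: [0.991, -0.134, -0.003, 0.0]
wrist_force: [-11.0, -1.8, 9.2]
width: 0.0501
gripper_force: 6.8
```

>>> step_arm:
  rows:
    - [[0, 0, 0], [0.1, -0.03, 0], 0.09]
    - [[0, 0, 0], [0.2, -0.05, 0], 0.09]

```text
time_s: 7.6
eef_pos: [0.6273, -0.0874, 0.0277]
eef_rot: [0.991, -0.135, -0.005, 0.0]
wrist_force: [-18.6, 1.3, 17.3]
width: 0.0499
gripper_force: 9.6
```

```bash
python3 look.py j
```

```text
jig -0.04128468610412195 0.03385532042928626 0.027716157110980858 [-15.2706216    0.46049473  16.06652743] [0.15037727 2.80756276 0.01515904] 7.7
```

>>> step_arm:
  rows:
    - [[0, 0, 0], [0.15, -0.04, 0], 0.09]
    - [[0, 0, 0], [0.15, -0.04, 0], 0.09]

```text
time_s: 7.9
eef_pos: [0.6274, -0.0874, 0.0277]
eef_rot: [0.991, -0.135, -0.007, 0.0]
wrist_force: [-20.5, 2.1, 20.1]
width: 0.05
gripper_force: 11.8
```

```bash
python3 look.py k
```

```text
jig -0.04113901577185926 0.03385978650752116 0.02771671821657605 [-20.79437871   1.65042302  19.88659313] [ 0.25620511  3.63217344 -0.20770044] 8.0
```

View pics/k.png

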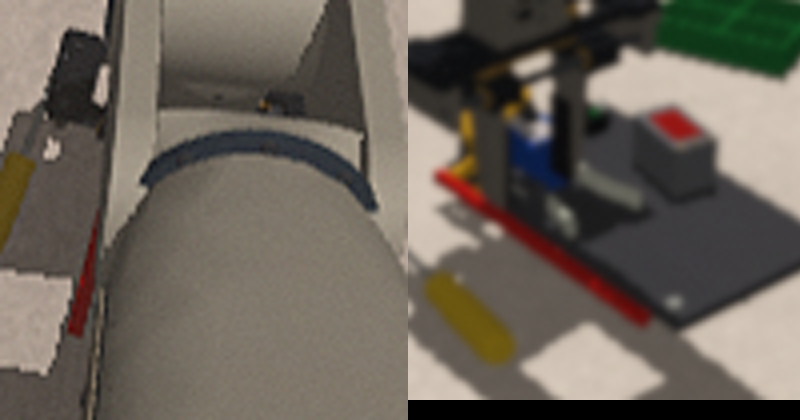

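It has stopped hard: 20 N, no further advance, and TCP jig x of -41 against -40 expected. I'll back off the module with the bar still held down, then release the bar.

>>> step_arm:
  rows:
    - [[0, 0, 0], [-0.4, 0.11, 0], 0.09]
    - [[0, 0, 0], [-0.8, 0.22, 0], 0.09]
    - [[0, 0, 0], [-1.2, 0.33, 0], 0.09]
    - [[0, 0, 0], [-1.6, 0.44, 0], 0.09]
    - [[0, 0, 0], [-1.6, 0.44, 0], 0.09]
    - [[0, 0, 0], [-1.6, 0.44, 0.4], 0.09]
    - [[0, 0, 0], [-1.6, 0.44, 0.8], 0.09]
    - [[0, 0, 0], [-1.6, 0.44, 1.2], 0.09]
    - [[0, 0, 0], [-1.6, 0.44, 1.8], 0.09]
    - [[0, 0, 0], [-1.6, 0.44, 2.6], 0.09]
    - [[0, 0, 0], [-1.6, 0.44, 4], 0.09]
    - [[0, 0, 0], [-1.6, 0.44, 6], 0.09]

```text
time_s: 9.2
eef_pos: [0.6172, -0.0835, 0.0889]
eef_rot: [0.991, -0.135, -0.001, -0.0]
wrist_force: [1.0, -0.8, -0.2]
width: 0.0503
gripper_force: 0.0
```

>>> step_arm:
  rows:
    - [[0, 0, 0], [0, 0, 3], 0.09]
    - [[0, 0, 0], [0, 0, 6], 0.09]
    - [[0, 0, 0], [0, 0, 10], 0.09]
    - [[0, 0, 0], [-4, -4, 12], 0.09]
    - [[0, 0, 0], [-8, -8, 12], 0.09]
    - [[0, 0, 0], [-12, -12, 12], 0.09]
    - [[0, 0, 0], [-16, -16, 12], 0.09]
    - [[0, 0, 0], [-18, -20, 12], 0.09]
    - [[0, 0, 0], [-20, -24, 12], 0.09]
    - [[0, 0, 0], [-20, -28, 12], 0.09]
    - [[0, 0, 0], [-20, -30, 12], 0.09]
    - [[0, 0, 0], [-20, -30, 12], 0.09]

```text
time_s: 10.4
eef_pos: [0.4174, -0.3869, 0.2095]
eef_rot: [0.991, -0.136, 0.001, 0.001]
wrist_force: [-0.2, -0.8, -1.1]
width: 0.0504
gripper_force: 0.0
```

```bash
python3 look.py l
```

```text
jig -0.163963536913536 -0.3076962044836873 0.20897560941782276 [-0.49696915  0.60833414 -0.14985405] [ 0.06337304  0.05438862 -0.01612501] 10.5
```

View pics/l.png

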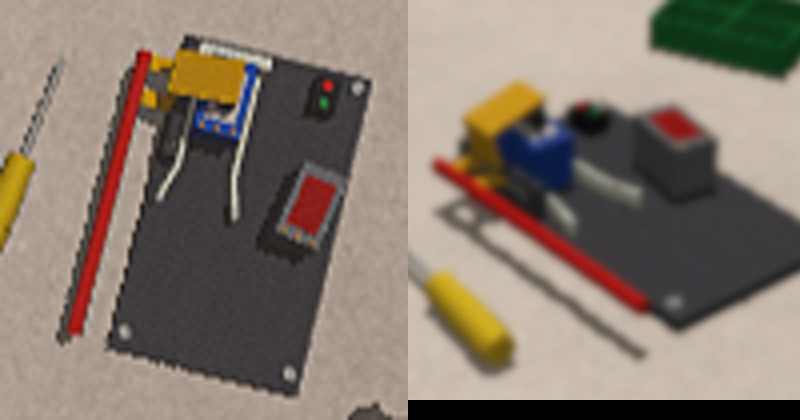

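The picture shows the flap resting on the module and the rear of the module sticking out at (217,130). I'll measure that rear face.

```bash
python3 - <<'E'
from h import *
th=-.271;R=np.array([[np.cos(th),-np.sin(th)],[np.sin(th),np.cos(th)]]);o=np.array([658,-131])
def ext(im):
    for b in blobs(im,(105,110,40),(130,255,255),(345,140,385,215),4):
        J=np.array([(ray("top",p,.05)[:2]*1e3-o)@R for p in b[3]]);print(b[0],J.min(0).round(1),J.max(0).round(1))
ext(cv2.imread("pics/top0.png")[:,:,::-1].copy());print();im=arm.read_camera("top");ext(im)
h=cv2.cvtColor(im,cv2.COLOR_RGB2HSV);h0=cv2.cvtColor(cv2.imread("pics/top0.png"),cv2.COLOR_BGR2HSV)
for k in(h0,h): print(k[154:164,388:396,2])
E
```

```text
250 [-144.4  -13.3] [-82.9  23.4]

77 [-32.  -17.1] [26.8 21. ]
[[ 52  41  39  68  49  50  51  53]
 [ 35  38  59 156 128  63  36  47]
 [ 31  41  70 191 195  80  34  50]
 [ 32  43  42 128 150  43  38  64]
 [ 35  32  39  28  34  34  44  66]
 [ 37  39  77  78  39  43  48  64]
 [ 49  41 124 114  44  41  53  64]
 [ 47  37  95  98  43  46  56  62]
 [ 43  39  43  54  41  42  66  60]
 [ 35  33  31  36  32  44  65  61]]
[[ 56  41  38  72  49  53  53  52]
 [ 35  35  61 161 139  68  39  54]
 [ 30  43  76 200 207  82  41  55]
 [ 34  42  44 136 158  50  43  62]
 [ 36  43  39  31  35  35  43  67]
 [ 47  42  85  84  43  39  46  71]
 [ 45  45 129 123  44  43  54  68]
 [ 48  41 103 104  46  43  61  66]
 [ 39  39  42  58  41  47  73  66]
 [ 40  32  37  42  36  47  68  64]]
```

```bash
python3 -c "
from cell import arm
print(arm.sign_off())"
```

```text
the job is handed in; nothing more can be done
None
```

The blue module is pushed home against the end stop and clamped under the closed flap. The push stopped hard at about 20 N, and the rear face measured jig x ≈ -31 mm against the -30 expected. The arm is clear of the bench and the job was handed in at about 10.5 s; the hand-in returned no verdict.

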